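# Tip a hinge rail out of its slotted parts bin

### The job

Press the round latch button beside the narrow parts bin and let its flap drop open by itself; then, with the fingers in the open top of the bin, push the hinge rail's raised tail down so that its nose lifts to the slot, and push the rail out nose first until it tips over the sill and its nose rests on the bench while its tail is still in the bin. Then draw the rail out the rest of the way, lay it (do not drop it) flat and lengthwise in the middle of the black tray, tab upward, and let go. Leave everything else on the bench where it is.

Things in the scene. Friction and masses are not known exactly. Their poses are not given: they have to be found in the camera images.
- bin: grey open-topped bin fixed to the bench, 224 long (its x) x 54 wide (its y), walls 4 thick, 45 high (60 high over the last 30 at the +x end). Inside: 46 wide, x = -108 to +108, floor 4 above the bench. Origin: centre of its underside, on the bench; z up. The rail fits it too closely to get fingers round its edges.
- bin_sill (a point): middle of the sill of the slot in the bin's +x end wall (bin x = 108 to 112). The slot is as wide as the inside (46); sill 20 above the bench, top edge 52 above it.
- bin_rib (a point): middle of the top of a round-topped aluminium rib (10 thick) that runs across the bin's floor at bin x = +12; its top is 18 above the bench. The rail starts on it like a see-saw.
- flap (a joint): aluminium flap 54 wide, 38 tall, 4 thick that covers the slot from outside, hinged along its lower edge (bin x = 114.5, 16 above the bench). 0 rad = shut and latched. Once the latch is pressed a spring throws it outward and down to 2.15 rad in under half a second; it stays there, sloping to the bench at bin x = 148.
- latch_top (a point): centre of the top of the latch: a steel push button, 24 across, 78 above the bench, on a post (bin x 97 to 127, y -60 to -42, 62 high) beside the slot. Pressed straight down it has 8 of travel, frees the flap after 4 to 5, needs about 5 N fully down, and springs back.
- rail: hinge rail, 0.11 to 0.22 kg: flat aluminium bar 200 long (its x) x 40 wide (its y) x 4 thick; origin: centre of its underside; z up on the tab's side. Its +x end is the nose, its -x end the tail. It starts in the bin, nose to the slot and down on the floor below the sill, 5 to 8 from the end wall, tail raised (about 0.17 rad, top of the tail's end about 41 above the bench).
- rail_nose (a point): axis of the steel barrel (14 in diameter, across the bar, underside flush with the bar's) at the rail's nose, rail x = +93, mid width. Pressing the tail lifts the nose: with the tail on the floor the nose's underside is about 29 above the bench.
- rail_tab (a point): middle of the top edge of the upright tab across the rail at rail x = -60: full width, 3 thick, 14 tall above the bar (18 above its underside). Behind it the flat tail is the place to press and push. With the nose on the sill the bar is about level on sill and rib, its top 22 to 24 above the bench.
- rail_tail (a point): middle of the rail's tail end (rail x = -100), at mid thickness
- rail_com (a point): the rail's centre of mass, rail x = +29. Once it is past the sill and nothing holds the tail down, the rail tips and its nose comes down on the bench outside.
- tray: black tray fixed to the bench, 250 long (its x) x 116 wide (its y), rim 11 high, walls and floor 3 thick; origin: centre of its underside. Empty at the start. The rail goes in lengthwise, either way round, its middle within 30 of the tray's middle along the tray and 40 across.
- drive: bystander: flat aluminium disc drive 128 x 127 x 12 with a black front edge, loose; origin at the centre of its underside
- battery: bystander: black battery pack 250 x 45 x 19, loose; origin at the centre of its underside
- driver: bystander: small screwdriver with a black handle, 170 long, lying along its x, loose
- jar: bystander: small white closed screw jar, 48 across, 55 tall, loose; origin at the centre of its underside
- fan: bystander: flat black blower 66 x 70 x 10 with a copper edge, loose; origin at the centre of its underside
- strip: bystander: thin dark flat strip 150 x 16 x 4, loose, not wanted; origin at the centre of its underside
- dish: bystander: shallow steel screw dish, 76 across, 22 tall, loose; origin at the centre of its underside
There are look-alikes about, which are no part of the job. What is meant by the rail is not pink or red, and is the larger of those in its own colour.

How it is judged:
By the outcome, as a careful person would: the job done as asked, in the order asked, and still so for the second after the job is handed in, with the robot touching nothing.
It also fails if it takes over 64 s, if anything falls off the work surface, if the arm or the gripper's body presses on something with over 40 N, if the wrist force passes 120 N, or if a joint passes its speed limit or range.

### The arm

A 6-joint arm with a two-finger parallel gripper is mounted at the origin on the work surface. World frame = base frame: x ahead of the robot, y to its left, z up, the work surface at z = 0. Lengths are in mm, angles in rad, forces in N, time in s.
With the tool pointing down it reaches from about 250 to 725 mm from the base axis. Payload 4 kg.
Tool frame: the origin (TCP) lies midway between the tips of the shut fingers; the grasp point (between the pads) lies 19 mm behind it; z points along the fingers, x is the direction in which the jaws open and shut, and the axes are right-handed (so a half turn about z gives the same grasp; the last joint's range is limited). The gripper opens to 85 mm and grips with 20 to 120 N. Pads are 22 mm wide; open, the fingers measure 114 mm over their backs; the gripper's body (76 mm by 85 mm) begins 54 mm behind the grasp point. The pads swing forward as they close: fully open they stand 13 mm farther back than shut.
Start: joints at [-1.272, 0.241, 0.005, 1.335, 0, 1.571], TCP at [147.185, -477.845, 231.306] pointing down, gripper open.
Joint ranges: [-2.72, 2.72], [-1.05, 1.87], [-1.09, 1.28], [-1.99, 2.15], [-1.42, 1.44], [-3.14, 3.14]. Speed limits (rad/s): [2.79, 2.79, 3.14, 3.14, 3.14, 3.14].

### API

Orientations are given as a unit quaternion [x, y, z, w].
In Python, from cell import manip gives the robot as it stands.
- The arm moves only by the tool carry_out, never from a script. Its argument "steps" is one flat list of numbers, 5 for each row, row after row: the gripper's target within -1 to 1 (shut at 1, half-way at 0, fully open at -1), then the shift along the tool's x, y, z scaled (see below), then the turn about the tool's z scaled (see below). In form: [gripper, tx, ty, tz, turn, gripper, tx, ty, tz, turn, ...]. A call has exactly 5 rows; each row is the pose to reach, as a shift and turn from the pose commanded when the call began, along the tool's axes at that moment, turning the shorter way round; what a row does not reach only later rows make up. The controller multiplies each number of a shift by 10 cm and each number of a turn by 360 degrees. A row lasts 1/10 s, in which the tool goes at most 50 mm and 8.59 degrees, less where a joint would pass 70% of its speed; a pose out of reach is approached as far as the arm can. A call with a number of a shift or a turn outside -1 to 1 is refused whole. A call with a gripper value outside its range is refused whole. The fingers move at their own pace and stop on an object; "squeeze" is the grip in N (left out, the last holds). Time passes only in rows, so rows that repeat a pose let the fingers close, or fill a call up. It gives the time, the measured TCP pose, the force and the opening at its end, in the units of the state.
- manip.sense(): the state, without advancing time (a new reading comes with each control period).
- manip.read_camera(name): name is "side" or "top"; returns the picture (384x512x3 uint8, red, green, blue); there is no depth.
- manip.get_calibration(name): a dict with "fx", "fy", "cx", "cy" (pixels), "R" (3x3) and "t" (3): a world point X has camera coordinates R X + t. Camera axes: x right, y down, z forward; pixel columns grow to the right and rows downward; lengths in mm; the calibration is good to about 2 mm. A picture is of the moment at which its call begins. get_calibration takes no time and is no camera call.
- manip.job_done(): hands the job in, once; it reports no verdict.
Trained networks look in the newest picture that a camera, given by its name, has taken for a name from the list of things; names that differ only in an ending like _2 or _b are one class to them, and where a whole thing is asked for, a point or a joint stands for the part that bears it (a point fixed in the world has none). Each returns a list of dicts, best first, with "score" (0 to 1); they miss things now and then, are a little off and sometimes report something else, mostly with a low value. They report only what shows in the picture. A call takes as long as a camera call. They do not tell look-alikes from the thing itself.
- manip.boxes_of(camera, label): "pixel" ([column, row] in pixels, amid what is visible of it).
- manip.landmark_of(camera, label): "pixel" ([column, row] in pixels: a listed point, or the origin of a listed thing).
The state is a dict: "clock": time; "joint_positions": joint angles; "qvel": joint speeds; "joint_efforts": joint torques, N m; "tcp_pos": TCP position; "tcp_rot": TCP orientation; "force": force on the tool from outside, world axes, zero at the start; "moment": the same for the moment, N m; "grip_width": finger opening in mm.
Only numpy, scipy, OpenCV 4.12 (cv2) and the standard library are available. Lean on these libraries where they do the work, as an engineer would, in place of code of your own. Each camera call takes 0.05 s, during which the arm holds its last target. There are 200 camera calls.

## Working session

There is one attempt and no reset: what is moved stays moved. The work goes in short steps, Python scripts to look and compute and a tool call to move; the robot and the scene stay as the last step left them, time stands still between calls to the robot, and variables do not carry over. Pictures are saved under pics/ and viewed, about 8 in all and at most 12, crops included, and the job is handed in when it is done.

Besides the shell and the picture viewer there is one more tool, called after ">>>" in YAML: its name, and indented under it one key for each argument. carry_out: Moves the arm, as the interface text tells. Its arguments: {"type":"object","properties":{"steps":{"type":"array"},"squeeze":{"type":"number"}},"required":["steps"]}

```bash
mkdir -p pics; ls; cat > h.py <<'E'
import numpy as np, cv2
from cell import manip
def proj(c,X):
    k=manip.get_calibration(c); p=np.array(k["R"])@np.array(X,float)+np.array(k["t"]).ravel()
    return [k["fx"]*p[0]/p[2]+k["cx"],k["fy"]*p[1]/p[2]+k["cy"]]
def onz(c,px,z):
    k=manip.get_calibration(c);R=np.array(k["R"]);t=np.array(k["t"]).ravel()
    d=R.T@np.array([(px[0]-k["cx"])/k["fx"],(px[1]-k["cy"])/k["fy"],1]);o=-R.T@t
    return o+d*(z-o[2])/d[2]
E
python3 - <<'E'
from h import *
for c in("side","top"):
    im=manip.read_camera(c); cv2.imwrite(f"pics/{c}0.png",im[:,:,::-1])
    k=manip.get_calibration(c); print(c,k["fx"],(-np.array(k["R"]).T@np.array(k["t"]).ravel()).round())
    for l,z in [("bin",0),("bin_sill",20),("bin_rib",18),("latch_top",78),("rail",15),("rail_nose",11),("rail_tab",45),("rail_tail",39),("tray",0)]:
        for r in manip.landmark_of(c,l)[:4]:
            print(l,np.round(r["pixel"],1),round(r["score"],2),onz(c,r["pixel"],z).round(1)[:2])
print(manip.sense())
E
```

```text
pics
side 480.9124109232392 [  91. 1429. 1029.]
bin [218.5 183.7] 0.65 [651.7 -68.1]
bin [198.1 185.6] 0.32 [723.5 -32.3]
bin_sill [214.4 200.8] 0.77 [616.7  74.4]
bin_rib [220.1 183.6] 0.76 [636.2 -44.4]
latch_top [197.9 187.1] 0.47 [672.7  88. ]
rail [221.8 181. ] 0.74 [637.6 -68.4]
rail [262.8 177.1] 0.59 [ 491.  -142.4]
rail [344.5 173.9] 0.48 [ 181.6 -260.5]
rail_nose [210.1 195.3] 0.74 [649.2  32.9]
rail_nose [316.2 242.9] 0.59 [219.2 194.9]
rail_nose [331.  175.6] 0.5 [ 232.6 -238.4]
rail_nose [246.8 182.2] 0.47 [543.  -94.1]
rail_tab [222.3 171.8] 0.73 [641.5 -88.2]
rail_tab [296.6 258.8] 0.61 [259.7 327.5]
rail_tab [273.4 175.4] 0.54 [ 443.  -119.8]
rail_tab [355.1 163.4] 0.47 [ 147.3 -304.7]
rail_tail [225.4 165.8] 0.63 [ 648.  -144.9]
rail_tail [363.1 164.6] 0.52 [ 115.4 -314.9]
rail_tail [278.4 176. ] 0.43 [ 425.3 -130.5]
tray [259.4 220.2] 0.6 [434.4 115.2]
tray [211.9 197.6] 0.35 [643.3  30.4]
top 469.2663196442465 [ 298.    8. 1586.]
bin [274.3 148.9] 0.61 [634.1 -39.6]
bin_sill [242.2 147.3] 0.82 [635.5  70. ]
bin_rib [269.6 149.5] 0.59 [628.2 -23.1]
latch_top [237.6 
[... 689 characters left out ...]
5.2 111.9]
{'clock': 1.0, 'joint_positions': array([-1.27202671e+00,  2.40574195e-01,  5.00771683e-03,  1.33519645e+00,
        6.09140233e-05,  1.57082271e+00]), 'qvel': array([ 0.00147851,  0.00164635,  0.00033766, -0.00132975, -0.0002159 ,
       -0.00064073]), 'joint_efforts': array([-1.41398406e-03, -3.72216403e+01,  2.52696812e+01,  1.16594816e-03,
       -2.72447409e-05, -1.14187827e-06]), 'tcp_pos': array([ 147.19139278, -477.8489457 ,  231.3223186 ]), 'tcp_rot': array([ 8.04462348e-01, -5.94003645e-01,  3.15242854e-05, -1.45835435e-05]), 'force': array([ 0.5196453 , -0.86144949,  0.67339599]), 'moment': array([-0.0281158 ,  0.00069397,  0.00455092]), 'grip_width': 85.61291091832608}
```

```bash
python3 - <<'E'
import cv2
t=cv2.imread("pics/top0.png")[80:330,110:430]; cv2.imwrite("pics/t1.png",cv2.resize(t,None,fx=2.4,fy=2.4,interpolation=2))
s=cv2.imread("pics/side0.png"); a=cv2.resize(s[140:290,150:390],None,fx=3.2,fy=3.2,interpolation=2)
cv2.imwrite("pics/s1.png",a)
E
```

```text
(no output)
```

View pics/t1.png

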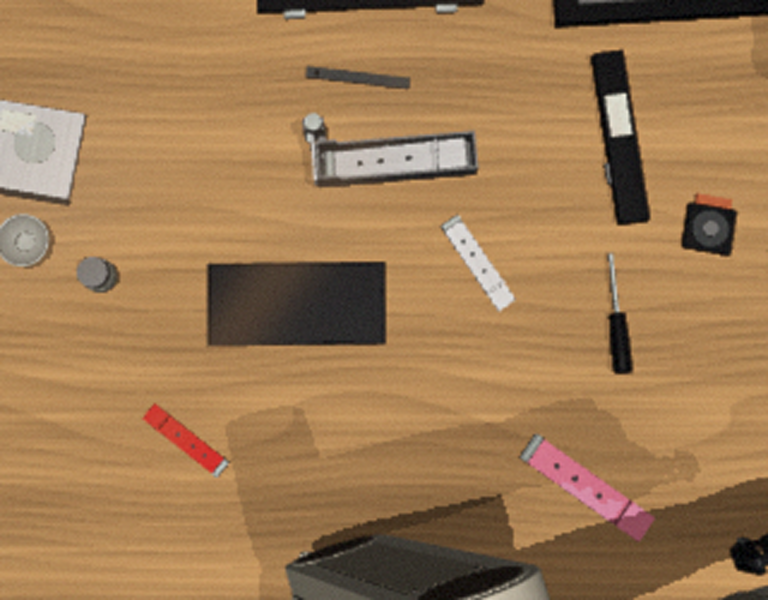

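View pics/s1.png

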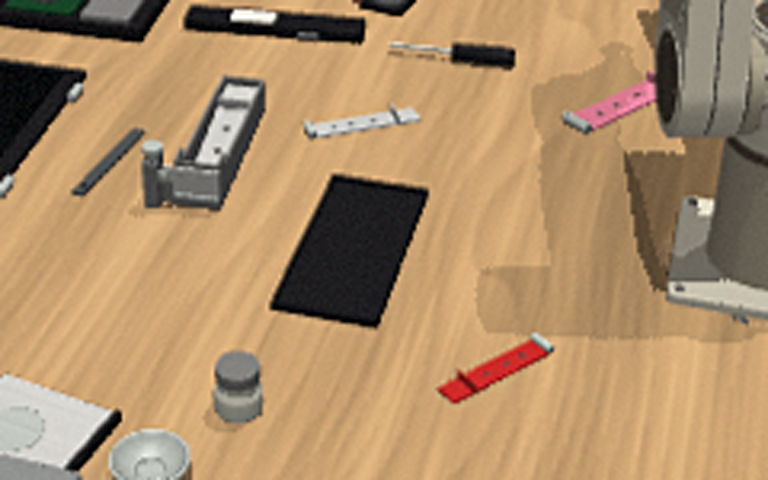

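```bash
python3 - <<'E'
import cv2,numpy as np
t=cv2.imread("pics/top0.png")[118:168,230:320]; s=cv2.imread("pics/side0.png")[158:212,188:240]
A=cv2.resize(t,None,fx=8,fy=8,interpolation=2); B=cv2.resize(s,None,fx=8,fy=8,interpolation=2)
A=cv2.resize(t,(720,400),interpolation=2)[:, :]
cv2.imwrite("pics/c_t.png",A)
cv2.imwrite("pics/c_s.png",cv2.resize(s,(572,594),interpolation=2))
E
```

```text
(no output)
```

View pics/c_t.png

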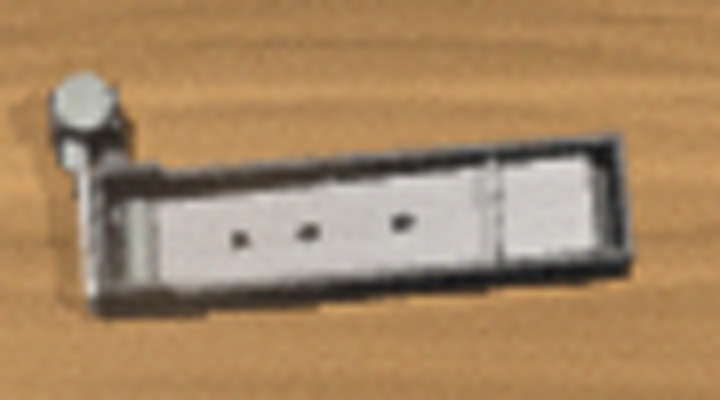

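View pics/c_s.png

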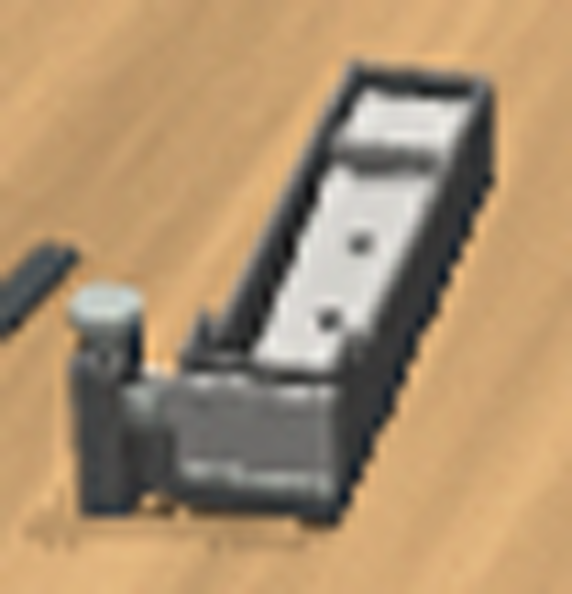

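```bash
cat > fit.py <<'E'
from h import *
from scipy.optimize import least_squares
P=[("top",622,137,-112,-27,45),("top",630,263,-112,27,45),("top",92,306,114,27,58),("top",84,100,112,-51,78),
("side",352,67,-112,-27,45),("side",490,80,-112,27,45),("side",107,303,112,-51,78),("side",335,388,118,27,54),("side",175,382,118,-27,54),("side",335,520,112,27,0)]
px=lambda p:((p[1]+.5)/8-.5+230,(p[2]+.5)/8-.5+118) if p[0]=="top" else ((p[1]+.5)/11-.5+188,(p[2]+.5)/11-.5+158)
def w(q,b):
    c,s=np.cos(q[2]),np.sin(q[2]); return [q[0]+c*b[0]-s*b[1],q[1]+s*b[0]+c*b[1],b[2]]
res=lambda q:np.concatenate([np.subtract(proj(p[0],w(q,p[3:])),px(p)) for p in P])
r=least_squares(res,[634,-40,1.6],loss="soft_l1",x_scale=[10,10,.1])
if __name__=="__main__":
    print(r.x,res(r.x).reshape(-1,2).round(1).tolist())
    for n,b in dict(latch=(112,-51,78),sill=(110,0,20),rib=(12,0,18),tail=(-95,0,40)).items(): print(n,np.round(w(r.x,b),1))
    m=cv2.cvtColor(cv2.imread("pics/top0.png"),cv2.COLOR_BGR2GRAY)[180:230,190:278]<70
    c=cv2.minAreaRect(np.argwhere(m)[:,::-1].astype(np.float32)); print(c, onz("top",(c[0][0]+190,c[0][1]+180),8))
E
python3 fit.py
```

```text
[637.92954045 -39.37850705   1.64998792] [[-0.0, -0.2], [0.4, -0.2], [0.0, -1.0], [-0.4, 0.2], [0.1, -0.5], [0.6, -0.3], [-0.1, 0.0], [-0.2, 1.2], [-0.0, 0.0], [0.7, 0.4]]
latch [679.9  76.3  78. ]
sill [629.2  70.3  20. ]
rib [637.  -27.4  18. ]
tail [ 645.4 -134.1   40. ]
((43.5, 26.0), (34.0, 73.0), 90.0) [436.41403986  99.00871084   8.        ]
```

Two silver rails: the one in the bin (top px ~272,147; about 200 mm long) and a loose smaller one (px ~306,187). The larger, in the bin, is the one meant, and the crop confirms it. The pink and red ones are excluded. Moving toward the latch.

>>> carry_out:
  steps: [1,-0.11,-0.2,0,-0.023,1,-0.22,-0.4,0,-0.046,1,-0.33,-0.6,0,-0.069,1,-0.44,-0.8,0,-0.092,1,-0.55,-1,0,-0.115]
  squeeze: 40

```text
clock: 1.5
tcp_pos: [227.1, -395.2, 231.4]
tcp_rot: [0.963, -0.268, 0.0, 0.0]
force: [-0.0, -0.6, 0.7]
grip_width: 12.5
```

>>> carry_out:
  steps: [1,0.04,-0.2,0,-0.02,1,0.09,-0.4,0,-0.04,1,0.13,-0.6,0,-0.06,1,0.18,-0.8,0,-0.08,1,0.22,-1,0,-0.1]

```text
clock: 2.0
tcp_pos: [298.1, -321.5, 231.4]
tcp_rot: [0.999, 0.042, 0.0, 0.0]
force: [-0.1, -0.1, 0.0]
grip_width: -0.2
```

>>> carry_out:
  steps: [1,0.2,-0.18,0,0,1,0.4,-0.36,0,0,1,0.6,-0.54,0,0,1,0.8,-0.72,0,0,1,1,-0.9,0,0]

```text
clock: 2.5
tcp_pos: [390.8, -223.6, 231.5]
tcp_rot: [0.999, 0.039, 0.0, 0.0]
force: [1.2, -0.9, 0.9]
grip_width: -0.1
```

>>> carry_out:
  steps: [1,0.2,-0.18,0,0,1,0.4,-0.36,0,0,1,0.6,-0.54,0,0,1,0.8,-0.72,0,0,1,1,-0.9,0,0]

```text
clock: 3.0
tcp_pos: [483.4, -126.0, 231.4]
tcp_rot: [0.999, 0.039, 0.0, 0.0]
force: [0.1, -0.9, 0.1]
grip_width: -0.1
```

>>> carry_out:
  steps: [1,0.2,-0.18,0,0,1,0.4,-0.36,0,0,1,0.6,-0.54,0,0,1,0.8,-0.72,0,0,1,1,-0.9,0,0]

```text
clock: 3.5
tcp_pos: [576.0, -28.3, 231.3]
tcp_rot: [0.999, 0.039, -0.0, 0.0]
force: [-0.3, 0.4, 0.5]
grip_width: -0.0
```

>>> carry_out:
  steps: [1,0.2,-0.17,0.16,0,1,0.4,-0.34,0.32,0,1,0.6,-0.52,0.48,0,1,0.8,-0.69,0.64,0,1,1,-0.86,0.8,0]

```text
clock: 4.0
tcp_pos: [668.9, 65.2, 150.4]
tcp_rot: [0.999, 0.039, -0.0, 0.0]
force: [-0.2, 0.7, -0.2]
grip_width: 0.1
```

>>> carry_out:
  steps: [1,0.06,-0.05,0.2,0,1,0.12,-0.1,0.4,0,1,0.12,-0.1,0.55,0,1,0.12,-0.1,0.55,0,1,0.12,-0.1,0.55,0]

```text
clock: 4.5
tcp_pos: [679.2, 75.2, 96.1]
tcp_rot: [0.999, 0.039, -0.0, 0.0]
force: [-0.8, -0.5, 0.1]
grip_width: 0.1
```

```bash
python3 - <<'E'
from h import *
s=manip.sense(); p=s["tcp_pos"]; print(p,s["joint_positions"].round(2))
out=[]
for c,w in(("top",30),("side",40)):
    im=manip.read_camera(c)[:,:,::-1]; u,v=proj(c,p); print(c,u,v,proj(c,[679.9,76.3,78]))
    x,y=int(u),int(v); out.append(cv2.resize(im[y-w//1:y+w,x-w:x+w],(390,390),interpolation=2))
cv2.imwrite("pics/latch.png",np.hstack(out))
E
```

```text
[679.20478515  75.21583258  96.13591603] [ 0.11  0.68  0.35  1.23 -0.    1.6 ]
top 239.75895744439157 129.10287437585367 [np.float64(239.67107031234266), np.float64(130.27752047899176)]
side 197.23327345252855 180.75380807338502 [np.float64(197.21674802112352), np.float64(185.0991919152329)]
```

View pics/latch.png

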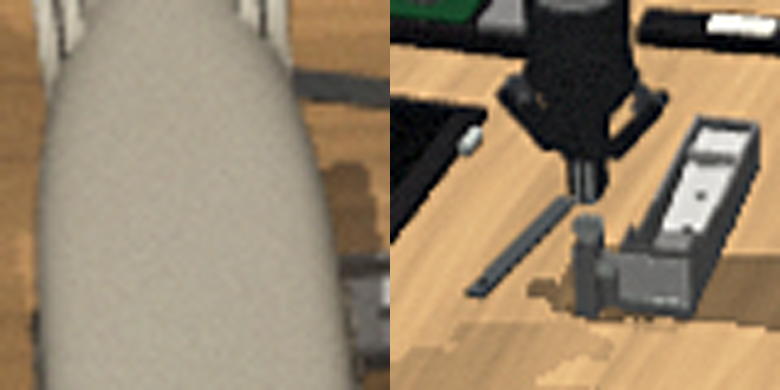

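The side view shows the shut fingertips (587,195 in the crop) right above the button (588,225). Next: press.

>>> carry_out:
  steps: [1,0,0,0.12,0,1,0,0,0.18,0,1,0,0,0.22,0,1,0,0,0.25,0,1,0,0,0.25,0]

```text
clock: 5.1
tcp_pos: [679.6, 75.1, 71.5]
tcp_rot: [0.999, 0.039, 0.0, 0.0]
force: [-0.3, -0.9, 4.6]
grip_width: -0.0
```

>>> carry_out:
  steps: [1,0,0,-0.2,0,1,0,0,-0.4,0,1,0,0,-0.6,0,1,0,0,-0.6,0,1,0,0,-0.6,0]

```text
clock: 5.6
tcp_pos: [679.4, 75.4, 131.0]
tcp_rot: [0.999, 0.039, 0.0, -0.0]
force: [0.8, -0.3, -1.0]
grip_width: 0.2
```

```bash
python3 - <<'E'
from h import *
from fit import r,w
for b in [(-72,0,60),(-78,0,60)]: print(b,np.round(w(r.x,b),1))
im=manip.read_camera("side")[:,:,::-1]
cv2.imwrite("pics/flap.png",cv2.resize(im[150:220,180:250],(560,560),interpolation=2))
E
```

```text
(-72, 0, 60) [ 643.6 -111.2   60. ]
(-78, 0, 60) [ 644.1 -117.1   60. ]
```

View pics/flap.png

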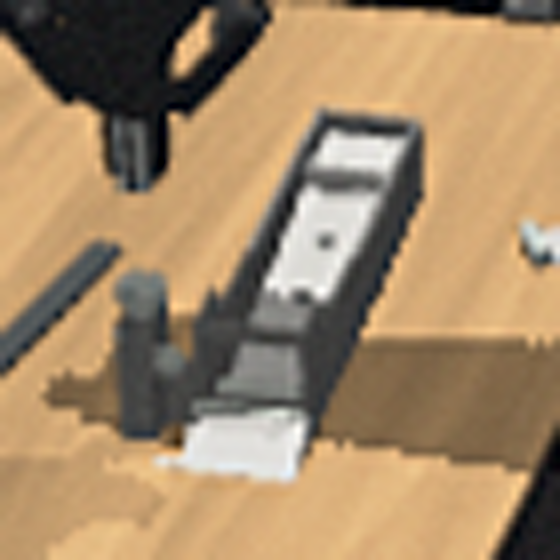

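The flap is open, sloping to the bench (pale plate at crop 245,440), and the rail is still in the bin. Going to the tail.

>>> carry_out:
  steps: [1,-0.05,0.19,0,0,1,-0.1,0.38,0,0,1,-0.15,0.56,0,0,1,-0.2,0.75,0,0,1,-0.25,0.94,0,0]

```text
clock: 6.15
tcp_pos: [661.3, -22.8, 131.2]
tcp_rot: [0.999, 0.039, -0.0, 0.0]
force: [-0.2, 0.8, 0.1]
grip_width: -0.4
```

>>> carry_out:
  steps: [1,-0.05,0.19,0,0,1,-0.1,0.38,0,0,1,-0.15,0.56,0,0,1,-0.2,0.75,0.1,0,1,-0.25,0.94,0.3,0]

```text
clock: 6.65
tcp_pos: [645.5, -117.9, 102.5]
tcp_rot: [0.999, 0.039, 0.002, 0.0]
force: [0.4, -0.2, 0.7]
grip_width: -0.3
```

>>> carry_out:
  steps: [1,0,0,0.2,0,1,0,0,0.4,0,1,0,0,0.45,0,1,0,0,0.45,0,1,0,0,0.45,0]

```text
clock: 7.15
tcp_pos: [644.9, -116.3, 56.9]
tcp_rot: [0.999, 0.04, 0.001, 0.0]
force: [0.5, -0.1, -0.3]
grip_width: 0.5
```

```bash
cat > st.py <<'E'
from h import *
from fit import r
s=manip.sense(); p=s["tcp_pos"]; c,q=np.cos(r.x[2]),np.sin(r.x[2]); d=p[:2]-r.x[:2]
print("bin frame tcp",(c*d[0]+q*d[1]).round(1),(-q*d[0]+c*d[1]).round(1),p[2].round(1),s["force"].round(1))
E
python3 st.py; python3 - <<'E'
from h import *
im=manip.read_camera("side")[:,:,::-1]
cv2.imwrite("pics/in.png",cv2.resize(im[140:210,185:255],(560,560),interpolation=2))
E
```

```text
bin frame tcp -77.2 -0.9 56.9 [ 0.5 -0.1 -0.3]
```

View pics/in.png

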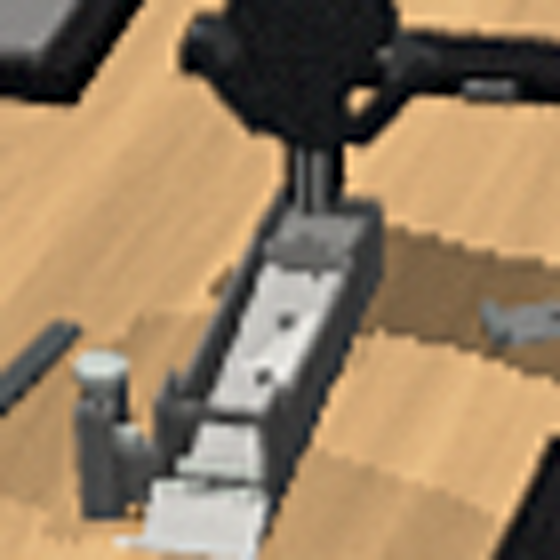

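>>> carry_out:
  steps: [1,0,0,0.14,0,1,0,0,0.24,0,1,0,0,0.34,0,1,0,0,0.43,0,1,0,0,0.44,0]

```text
clock: 7.7
tcp_pos: [644.1, -115.9, 11.8]
tcp_rot: [0.999, 0.039, -0.0, -0.0]
force: [-1.3, 0.0, 4.0]
grip_width: -0.5
```

```bash
python3 st.py; python3 - <<'E'
from h import *
manip.read_camera("side")
for l in("rail_nose","rail_tab"):print(l,[(np.round(x["pixel"],1),round(x["score"],2)) for x in manip.landmark_of("side",l)[:2]])
from fit import w,r
print(proj("side",w(r.x,(96,0,35))),proj("side",w(r.x,(96,0,12))))
E
```

```text
bin frame tcp -76.8 -0.1 11.8 [-1.3  0.   4. ]
rail_nose [(array([218.4, 184.6]), 0.64), (array([211.3, 188.1]), 0.6)]
rail_tab [(array([222.1, 175. ]), 0.63), (array([217.2, 184.9]), 0.56)]
[np.float64(212.4427621049027), np.float64(194.1590972345998)] [np.float64(212.67532321585108), np.float64(199.2964333139907)]
```

>>> carry_out:
  steps: [1,0,-0.06,0,0,1,0,-0.12,0,0,1,0,-0.2,0,0,1,0,-0.28,0,0,1,0,-0.36,-0.01,0]

```text
clock: 8.35
tcp_pos: [642.3, -80.4, 14.1]
tcp_rot: [0.999, 0.039, 0.001, 0.001]
force: [0.2, -4.1, 3.5]
grip_width: 0.0
```

```bash
python3 st.py; python3 - <<'E'
from h import *
im=manip.read_camera("side")[:,:,::-1]
cv2.imwrite("pics/p1.png",cv2.resize(im[140:210,185:255],(560,560),interpolation=2))
E
```

```text
bin frame tcp -41.3 -1.1 14.1 [ 0.2 -4.1  3.5]
```

View pics/p1.png

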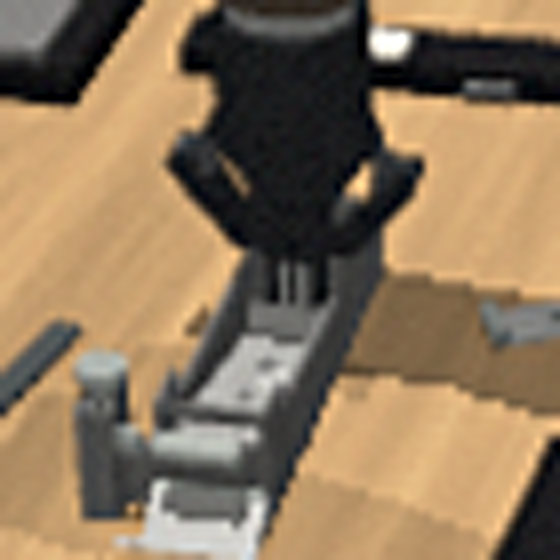

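>>> carry_out:
  steps: [1,0,-0.01,-0.03,0,1,0,-0.03,-0.07,0,1,0,-0.06,-0.11,0,1,0,-0.11,-0.11,0,1,0,-0.17,-0.11,0]

```text
clock: 8.9
tcp_pos: [639.6, -62.5, 23.7]
tcp_rot: [0.999, 0.039, -0.001, -0.0]
force: [0.2, -0.4, -0.8]
grip_width: 0.1
```

>>> carry_out:
  steps: [1,0,-0.05,0,0,1,0,-0.1,0,0,1,0,-0.15,0,0,1,0,-0.2,0,0,1,0,-0.25,0,0]

```text
clock: 9.4
tcp_pos: [638.3, -37.9, 24.3]
tcp_rot: [0.999, 0.039, 0.0, 0.0]
force: [-0.3, -1.2, 0.1]
grip_width: -0.0
```

```bash
python3 st.py; python3 - <<'E'
from h import *
from fit import w,r
for c in("side","top"):
    manip.read_camera(c)
    for l in("rail_nose","rail_tab"):print(c,l,[(np.round(x["pixel"],1),round(x["score"],2)) for x in manip.landmark_of(c,l)[:3]])
    print(proj(c,w(r.x,(170,0,27))),proj(c,w(r.x,(15,0,38))))
E
```

```text
bin frame tcp 1.5 -0.5 24.3 [-0.3 -1.2  0.1]
side rail_nose [(array([317.8, 243.5]), 0.82), (array([332. , 173.6]), 0.74), (array([205.1, 204.3]), 0.59)]
side rail_tab [(array([353.6, 162.4]), 0.84), (array([217.7, 182.5]), 0.77), (array([291.2, 254.5]), 0.6)]
[np.float64(206.97919097987852), np.float64(207.3912328799606)] [np.float64(218.0820357431883), np.float64(181.88717003854848)]
top rail_nose [(array([224.4, 149.3]), 0.92), (array([331.5, 262.5]), 0.74), (array([197.8, 275. ]), 0.68)]
top rail_tab [(array([312.9, 197.3]), 0.86), (array([372.3, 294.6]), 0.83), (array([181. , 257.5]), 0.68)]
[np.float64(224.34423781381076), np.float64(150.06939251466713)] [np.float64(270.11830060794057), np.float64(145.77711261666556)]
```

>>> carry_out:
  steps: [1,0,-0.05,0,0,1,0,-0.1,0,0,1,0,-0.15,-0.01,0,1,0,-0.17,-0.03,0,1,0,-0.17,-0.06,0]

```text
clock: 10.2
tcp_pos: [636.7, -20.6, 30.4]
tcp_rot: [0.999, 0.04, -0.0, -0.0]
force: [-0.3, -0.7, 0.9]
grip_width: -0.1
```

>>> carry_out:
  steps: [1,0,0,-0.04,0,1,0,0,-0.08,0,1,0,0,-0.12,0,1,0,0,-0.16,0,1,0,0,-0.2,0]

```text
clock: 10.7
tcp_pos: [637.0, -21.4, 50.7]
tcp_rot: [0.999, 0.039, 0.0, -0.0]
force: [0.7, -0.3, 0.4]
grip_width: 0.5
```

>>> carry_out:
  steps: [1,0,0,-0.03,0,1,0,0,-0.05,0,1,0,0,-0.05,0,1,0,0,-0.05,0,1,0,0,-0.05,0]

```text
clock: 11.2
tcp_pos: [636.7, -21.4, 55.0]
tcp_rot: [0.999, 0.039, -0.0, -0.0]
force: [-0.3, -0.4, 0.2]
grip_width: -0.3
```

```bash
python3 st.py; python3 - <<'E'
from h import *
from fit import w,r
im=manip.read_camera("side")[:,:,::-1]
cv2.imwrite("pics/p2.png",cv2.resize(im[150:230,175:255],(560,560),interpolation=2))
E
```

```text
bin frame tcp 18.1 -0.2 55.0 [-0.3 -0.4  0.2]
```

View pics/p2.png

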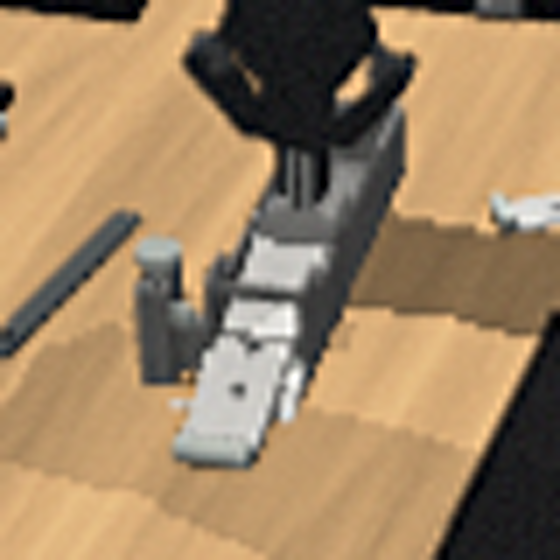

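>>> carry_out:
  steps: [1,0,0,0.04,0,1,0,-0.08,0.07,0,1,0,-0.16,0.1,0,1,0,-0.24,0.13,0,1,0,-0.3,0.15,0]

```text
clock: 11.75
tcp_pos: [634.1, 9.6, 39.7]
tcp_rot: [0.999, 0.04, -0.0, -0.0]
force: [-0.4, -0.2, 0.6]
grip_width: 0.2
```

>>> carry_out:
  steps: [1,0,-0.06,0.01,0,1,0,-0.12,0.03,0,1,0,-0.18,0.05,0,1,0,-0.18,0.05,0,1,0,-0.18,0.05,0]

```text
clock: 12.25
tcp_pos: [633.1, 26.8, 35.3]
tcp_rot: [0.999, 0.04, -0.0, -0.0]
force: [-0.6, -0.1, -0.6]
grip_width: 0.1
```

```bash
python3 st.py; python3 - <<'E'
from h import *
from fit import w,r
im=manip.read_camera("side")[:,:,::-1]
for c in("side","top"):
    manip.read_camera(c)
    for l in("rail_nose","rail_tab"):print(c,l,[(np.round(x["pixel"],1),round(x["score"],2)) for x in manip.landmark_of(c,l)[:4]])
    print(proj(c,w(r.x,(231,0,9))),proj(c,w(r.x,(82,0,46))))
E
```

```text
bin frame tcp 66.4 -0.4 35.3 [-0.6 -0.1 -0.6]
side rail_nose [(array([329.2, 174.1]), 0.62), (array([249.5, 181.6]), 0.6), (array([320.7, 243.6]), 0.55), (array([217.8, 184.9]), 0.53)]
side rail_tab [(array([295.1, 256.5]), 0.76), (array([272.6, 178.2]), 0.63), (array([213. , 186.8]), 0.56), (array([354.1, 167.1]), 0.49)]
[np.float64(202.3561253716398), np.float64(221.60024162467414)] [np.float64(213.34379945269842), np.float64(189.61665174959222)]
top rail_nose [(array([208.6, 149.9]), 0.6), (array([298.6, 172.6]), 0.55)]
top rail_tab [(array([374.4, 293.1]), 0.7), (array([315. , 198.5]), 0.69), (array([177.7, 257.3]), 0.56)]
[np.float64(206.95240896384723), np.float64(152.55196746410658)] [np.float64(250.1754535824335), np.float64(146.83408364896576)]
```

>>> carry_out:
  steps: [1,0,0,-0.2,0,1,0,0,-0.45,0,1,0,0,-0.7,0,-1,0,0,-0.85,0,-1,0,0,-0.85,0]

```text
clock: 13.1
tcp_pos: [635.2, 26.4, 123.4]
tcp_rot: [0.999, 0.039, 0.003, -0.0]
force: [0.2, 0.3, 0.8]
grip_width: 28.2
```

>>> carry_out:
  steps: [-1,0,-0.25,0,0,-1,0,-0.5,0,0,-1,0,-0.75,0,0,-1,0,-1,0,0,-1,0,-1,0,0]

```text
clock: 13.6
tcp_pos: [624.1, 129.2, 118.7]
tcp_rot: [0.999, 0.041, -0.001, -0.0]
force: [0.2, -0.4, 0.1]
grip_width: 85.6
```

>>> carry_out:
  steps: [-1,0,-0.07,0.2,0,-1,0,-0.07,0.45,0,-1,0,-0.07,0.7,0,-1,0,-0.07,0.7,0,-1,0,-0.07,0.7,0]

```text
clock: 14.1
tcp_pos: [623.9, 132.4, 49.4]
tcp_rot: [0.999, 0.039, -0.001, 0.0]
force: [0.3, 0.5, 1.0]
grip_width: 85.2
```

```bash
python3 st.py; python3 - <<'E'
from h import *
from fit import w,r
im=manip.read_camera("side")[:,:,::-1]
cv2.imwrite("pics/p3.png",cv2.resize(im[155:235,170:250],(560,560),interpolation=2))
E
```

```text
bin frame tcp 172.3 0.3 49.4 [0.3 0.5 1. ]
```

View pics/p3.png

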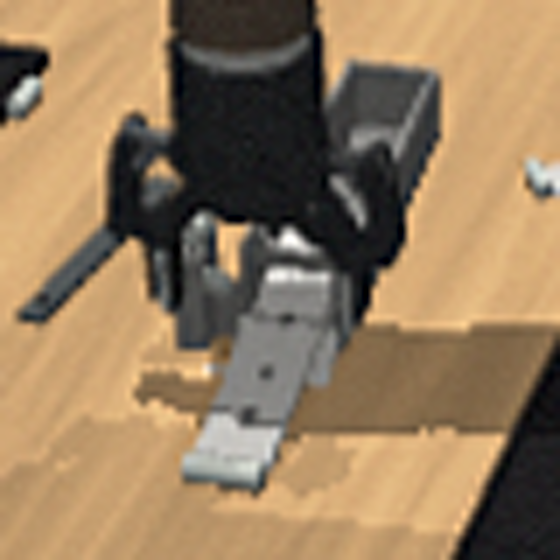

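Nose barrel at crop (225,465) → px (202,221), which matches the prediction for bin (231,0,9). The rail lies between the open fingers. Descending and gripping.

>>> carry_out:
  steps: [-1,0,0,0.2,0,-1,0,0,0.35,0,-1,0,0,0.42,0,-1,0,0,0.47,0,-1,0,0,0.47,0]

```text
clock: 14.65
tcp_pos: [625.1, 133.1, 3.7]
tcp_rot: [0.999, 0.039, 0.0, -0.0]
force: [0.4, 0.4, -0.7]
grip_width: 85.3
```

>>> carry_out:
  steps: [0,0,0,0,0,0.3,0,0,0,0,0.6,0,0,0,0,0.8,0,0,0,0,0.8,0,0,0,0]
  squeeze: 40

```text
clock: 15.15
tcp_pos: [625.5, 133.3, 4.4]
tcp_rot: [0.999, 0.039, 0.001, -0.0]
force: [-0.2, -0.1, 5.0]
grip_width: 38.4
```

>>> carry_out:
  steps: [0.8,0,0,0,0,0.8,0,-0.02,-0.02,0,0.8,0,-0.1,-0.04,0,0.8,0,-0.2,-0.05,0,0.8,0,-0.3,-0.05,0]
  squeeze: 60

```text
clock: 15.65
tcp_pos: [621.8, 164.1, 7.9]
tcp_rot: [0.999, 0.04, -0.001, -0.0]
force: [0.3, 0.2, -2.0]
grip_width: 37.8
```

>>> carry_out:
  steps: [0.8,0,-0.1,0,0,0.8,0,-0.2,0,0,0.8,0,-0.35,-0.03,0,0.8,0,-0.5,-0.08,0,0.8,0,-0.65,-0.15,0]

```text
clock: 16.15
tcp_pos: [616.8, 229.4, 23.6]
tcp_rot: [0.999, 0.04, -0.0, 0.0]
force: [0.0, -0.2, -2.5]
grip_width: 37.2
```

```bash
python3 st.py; python3 - <<'E'
from h import *
im=manip.read_camera("side")[:,:,::-1]
cv2.imwrite("pics/p4.png",cv2.resize(im[155:255,150:250],(600,600),interpolation=2))
for x in(196.2,270.8):
  for y in(189.6,223.75): print(onz("top",(x,y),11).round(0))
E
```

```text
bin frame tcp 269.6 -0.2 23.6 [ 0.  -0.2 -2.5]
[492. 225.  11.]
[376. 224.  11.]
[492. -27.  11.]
[376. -27.  11.]
```

View pics/p4.png

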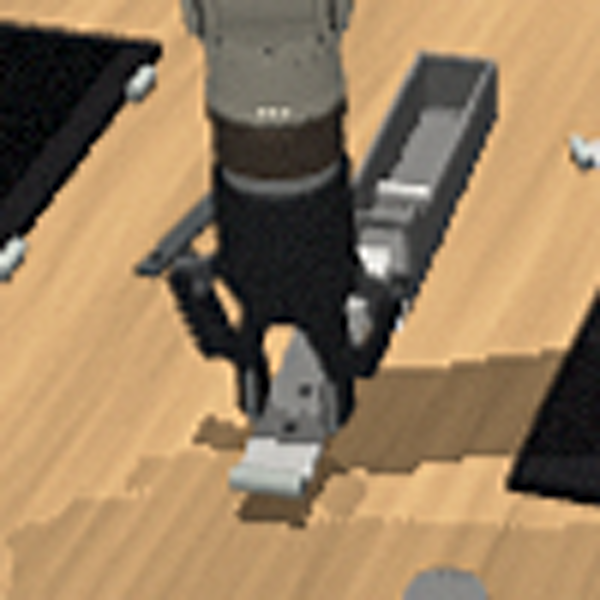

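>>> carry_out:
  steps: [0.8,0,-0.05,-0.15,0,0.8,0,-0.1,-0.3,0,0.8,0,-0.1,-0.45,0,0.8,0,-0.1,-0.6,0,0.8,0,-0.1,-0.7,0]

```text
clock: 16.7
tcp_pos: [617.1, 238.5, 95.2]
tcp_rot: [0.999, 0.04, 0.001, -0.0]
force: [0.4, 0.3, -1.6]
grip_width: 37.9
```

>>> carry_out:
  steps: [0.8,-0.2,0.1,0,0,0.8,-0.4,0.2,0,0,0.8,-0.6,0.3,0,0,0.8,-0.8,0.4,0,0,0.8,-1,0.5,0,0]

```text
clock: 17.2
tcp_pos: [520.0, 179.8, 93.6]
tcp_rot: [0.999, 0.039, 0.0, -0.0]
force: [0.5, -0.8, -1.1]
grip_width: 37.6
```

>>> carry_out:
  steps: [0.8,-0.2,0.1,0,0.003,0.8,-0.4,0.2,0,0.006,0.8,-0.6,0.3,0,0.01,0.8,-0.9,0.4,0,0.0125,0.8,-0.9,0.4,0,0.0125]

```text
clock: 17.7
tcp_pos: [429.1, 131.3, 92.8]
tcp_rot: [1.0, -0.0, -0.003, 0.001]
force: [0.6, -1.0, -1.9]
grip_width: 37.6
```

```bash
python3 - <<'E'
from h import *
s=manip.sense();print(s["tcp_pos"],s["tcp_rot"],s["grip_width"])
im=manip.read_camera("side")[:,:,::-1]
cv2.imwrite("pics/p5.png",cv2.resize(im[150:270,190:310],(600,600),interpolation=2))
E
```

```text
[429.07430121 131.27773473  92.75272666] [ 9.99995290e-01 -2.34133180e-04 -2.89768984e-03  9.83970333e-04] 37.58856203573136
```

View pics/p5.png

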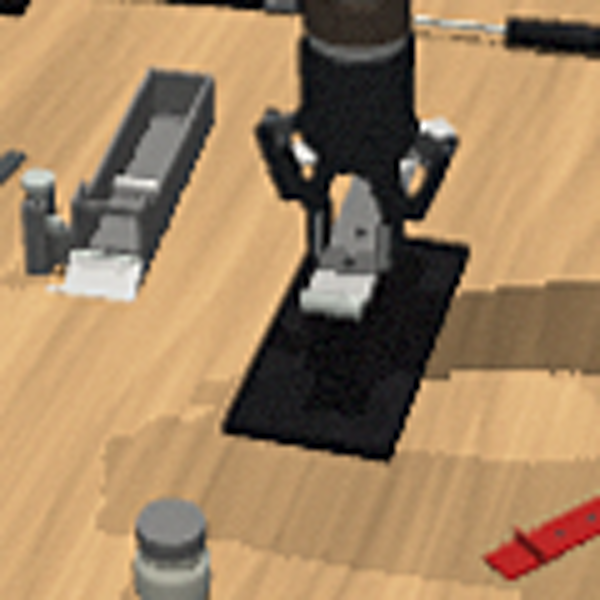

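>>> carry_out:
  steps: [0.8,0.04,-0.03,0.2,0,0.8,0.04,-0.03,0.4,0,0.8,0.04,-0.03,0.6,0,0.8,0.04,-0.03,0.72,0,0.8,0.04,-0.03,0.76,0]
  squeeze: 60

```text
clock: 18.25
tcp_pos: [438.5, 136.4, 16.4]
tcp_rot: [1.0, 0.0, -0.0, 0.0]
force: [-0.2, 0.5, -2.2]
grip_width: 37.6
```

>>> carry_out:
  steps: [0.8,0,0,0.01,0,0.8,0,0,0.03,0,0.8,0,0,0.05,0,0.8,0,0,0.07,0,0.8,0,0,0.08,0]
  squeeze: 30

```text
clock: 18.75
tcp_pos: [438.3, 136.2, 9.5]
tcp_rot: [1.0, 0.0, 0.0, -0.0]
force: [-0.3, -0.5, -2.7]
grip_width: 37.0
```

>>> carry_out:
  steps: [0.8,0,0,0.01,0,0.8,0,0,0.02,0,0.8,0,0,0.03,0,0.8,0,0,0.04,0,0.8,0,0,0.05,0]
  squeeze: 20

```text
clock: 19.25
tcp_pos: [438.2, 135.8, 4.6]
tcp_rot: [1.0, 0.0, 0.0, 0.0]
force: [-1.6, -3.0, 4.7]
grip_width: 37.5
```

>>> carry_out:
  steps: [0.8,0,0,0.01,0,0.8,0,0,0.02,0,0.8,0,0,0.03,0,0.8,0,0,0.03,0,0.8,0,0,0.03,0]

```text
clock: 19.75
tcp_pos: [438.5, 135.7, 2.0]
tcp_rot: [1.0, -0.0, 0.0, 0.0]
force: [-2.2, -3.6, 7.6]
grip_width: 37.7
```

>>> carry_out:
  steps: [0.8,0,0,0.01,0,0.8,0,0,0.02,0,0.8,0,0,0.03,0,0.8,0,0,0.03,0,0.8,0,0,0.03,0]

```text
clock: 20.25
tcp_pos: [438.5, 135.8, 1.9]
tcp_rot: [1.0, 0.0, 0.001, 0.0]
force: [-8.5, -5.6, 35.1]
grip_width: 37.5
```

```bash
python3 - <<'E'
from h import *
for c in("side","top"):
    im=manip.read_camera(c); cv2.imwrite(f"pics/{c}_lay.png",im[:,:,::-1])
    for l in("rail_nose","rail_tab","rail_tail"):print(c,l,[(np.round(x["pixel"],1),round(x["score"],2)) for x in manip.landmark_of(c,l)[:5]])
    for n,a,z in(("nose",93,10),("tab",-60,21),("tabtilt",-60,36)):print(n,np.round(proj(c,[438,101+a,z]),1))
E
```

```text
side rail_nose [(array([317. , 242.5]), 0.79), (array([329.5, 176.4]), 0.76), (array([251.5, 229.3]), 0.52)]
side rail_tab [(array([218.5, 185. ]), 0.64), (array([272.1, 176.9]), 0.59), (array([263.2, 200.1]), 0.56), (array([352.7, 165. ]), 0.49), (array([294. , 256.5]), 0.48)]
side rail_tail [(array([199.7, 185.8]), 0.72), (array([268.3, 198.5]), 0.67), (array([361.8, 161.4]), 0.52), (array([278.8, 173. ]), 0.51)]
nose [252.3 231.2]
tab [263.9 203.6]
tabtilt [264.  200.2]
top rail_nose [(array([294.7, 174. ]), 0.95), (array([332.9, 266. ]), 0.6), (array([200.8, 274.7]), 0.59)]
top rail_tab [(array([249.5, 203. ]), 0.89), (array([181.5, 256.3]), 0.69), (array([372.4, 292.2]), 0.68), (array([312.2, 198.6]), 0.61)]
top rail_tail [(array([320.8, 209.9]), 0.89), (array([266.5, 203.4]), 0.84), (array([379. , 299.5]), 0.59)]
nose [205.3 205.5]
tab [250.6 205.2]
tabtilt [250.5 204.8]
```

The fingertips have reached the tray floor (35 N), but the tail is still about 15 mm up. Backing off: I'll level the rail by setting its nose on the tray's end rim, then bring it back to the middle.

>>> carry_out:
  steps: [0.8,0,0,-0.06,0,0.8,0,0,-0.12,0,0.8,0,0,-0.2,0,0.8,0,0,-0.25,0,0.8,0,0,-0.25,0]
  squeeze: 40

```text
clock: 21.15
tcp_pos: [438.7, 136.4, 23.8]
tcp_rot: [1.0, 0.0, 0.001, -0.0]
force: [-0.6, 0.0, -1.5]
grip_width: 37.9
```

>>> carry_out:
  steps: [0.8,0,-0.08,0,0,0.8,0,-0.16,0,0,0.8,0,-0.24,0,0,0.8,0,-0.33,0,0,0.8,0,-0.33,0,0]

```text
clock: 21.65
tcp_pos: [438.2, 170.6, 23.2]
tcp_rot: [1.0, 0.001, 0.0, -0.0]
force: [1.2, -0.1, -2.4]
grip_width: 38.0
```

Lower 13 mm first, then in small steps.

>>> carry_out:
  steps: [0.8,0,0,0.05,0,0.8,0,0,0.09,0,0.8,0,0,0.12,0,0.8,0,0,0.14,0,0.8,0,0,0.15,0]
  squeeze: 20

```text
clock: 22.15
tcp_pos: [438.3, 168.5, 8.7]
tcp_rot: [1.0, -0.0, 0.0, 0.0]
force: [-1.3, -2.7, 5.3]
grip_width: 37.7
```

>>> carry_out:
  steps: [0.8,0,0,0.01,0,0.8,0,0,0.02,0,0.8,0,0,0.03,0,0.8,0,0,0.04,0,0.8,0,0,0.04,0]

```text
clock: 22.65
tcp_pos: [438.5, 168.5, 4.9]
tcp_rot: [1.0, -0.0, 0.0, 0.0]
force: [-1.9, -2.7, 5.4]
grip_width: 37.5
```

>>> carry_out:
  steps: [0.8,0,0,0.01,0,0.8,0,0,0.01,0,0.8,0,0,-0.04,0,0.8,0,0,-0.1,0,0.8,0,0,-0.15,0]

```text
clock: 23.15
tcp_pos: [437.8, 169.1, 19.6]
tcp_rot: [1.0, 0.0, -0.0, -0.0]
force: [-0.6, -0.5, -2.1]
grip_width: 37.2
```

>>> carry_out:
  steps: [0.8,0,0.08,-0.02,0,0.8,0,0.16,-0.02,0,0.8,0,0.24,-0.02,0,0.8,0,0.33,-0.02,0,0.8,0,0.33,-0.02,0]
  squeeze: 40

```text
clock: 23.65
tcp_pos: [437.6, 134.6, 21.0]
tcp_rot: [1.0, -0.001, -0.001, 0.0]
force: [0.1, 0.9, -3.8]
grip_width: 37.8
```

```bash
python3 - <<'E'
from h import *
s=manip.sense(); p=s["tcp_pos"]; print(p,s["force"])
manip.read_camera("side")
for l in("rail_nose","rail_tab","rail_tail"):print(l,[(np.round(x["pixel"],1),round(x["score"],2)) for x in manip.landmark_of("side",l)[:6] if 235<x["pixel"][0]<285 and x["pixel"][1]>190])
z=p[2]+6.5
for n,a,h in(("nose",93,7),("tab",-60,18),("tail",-100,2)):
  for t in(0,.085):print(n,t,np.round(proj("side",[p[0],p[1]-35+a,z+h+(35-a)*t]),1))
E
```

```text
[437.55690264 134.62897593  21.0046574 ] [ 0.0596591   0.89029917 -3.77134989]
rail_nose [(array([251.4, 221.9]), 0.74), (array([264.4, 197.3]), 0.21)]
rail_tab [(array([261.9, 195.9]), 0.56)]
rail_tail [(array([266.7, 194.6]), 0.73), (array([251.3, 223.2]), 0.6)]
nose 0 [252.6 225.2]
nose 0.085 [252.6 226.4]
tab 0 [264.3 197.8]
tab 0.085 [264.3 196. ]
tail 0 [266.9 195.5]
tail 0.085 [267.  192.9]
```

>>> carry_out:
  steps: [0.8,0,0,0.05,0,0.8,0,0,0.1,0,0.8,0,0,0.13,0,0.8,0,0,0.15,0,0.8,0,0,0.165,0]

```text
clock: 24.35
tcp_pos: [437.9, 136.1, 4.4]
tcp_rot: [1.0, 0.0, -0.0, 0.0]
force: [-0.9, -0.7, -2.8]
grip_width: 37.7
```

>>> carry_out:
  steps: [0.8,0,0,0.005,0,0.8,0,0,0.01,0,0.8,0,0,0.015,0,0.8,0,0,0.02,0,0.8,0,0,0.02,0]
  squeeze: 20

```text
clock: 24.85
tcp_pos: [438.1, 136.1, 2.8]
tcp_rot: [1.0, 0.0, 0.0, -0.0]
force: [0.4, -0.4, -2.3]
grip_width: 37.8
```

>>> carry_out:
  steps: [0.8,0,0,0.01,0,0.12,0,0,0.01,0,0.1,0,0,0.01,0,0.09,0,0,0.01,0,0.08,0,0,0.01,0]

```text
clock: 25.35
tcp_pos: [438.0, 136.1, 1.7]
tcp_rot: [1.0, 0.0, -0.0, 0.0]
force: [-0.4, 0.0, -1.7]
grip_width: 39.4
```

>>> carry_out:
  steps: [0.07,0,0,0,0,0.06,0,0,0,0,0.05,0,0,0,0,0.04,0,0,0,0,0.03,0,0,0,0]

```text
clock: 25.85
tcp_pos: [438.4, 136.2, 2.0]
tcp_rot: [1.0, 0.0, 0.0, -0.0]
force: [-0.4, -0.9, -0.3]
grip_width: 41.4
```

>>> carry_out:
  steps: [0.01,0,0,0,0,-0.03,0,0,0,0,-0.1,0,0,0,0,-0.2,0,0,0,0,-0.25,0,0,0,0]

```text
clock: 26.35
tcp_pos: [438.1, 136.1, 1.8]
tcp_rot: [1.0, 0.0, 0.0, -0.0]
force: [0.9, -0.0, -0.1]
grip_width: 53.6
```

Released. Retreating upward and clear of the view.

>>> carry_out:
  steps: [-0.25,0,0,-0.1,0,-0.25,0,0,-0.3,0,-0.25,0,0,-0.55,0,-0.25,0,0,-0.8,0,-0.25,0,0,-1,0]

```text
clock: 26.85
tcp_pos: [438.6, 136.3, 104.0]
tcp_rot: [1.0, 0.0, 0.001, -0.0]
force: [0.6, -0.6, 0.5]
grip_width: 53.4
```

>>> carry_out:
  steps: [-0.25,-0.15,0.2,-0.2,0,-0.25,-0.3,0.4,-0.4,0,-0.25,-0.45,0.6,-0.6,0,-0.25,-0.6,0.8,-0.8,0,-0.25,-0.75,1,-1,0]

```text
clock: 27.35
tcp_pos: [362.3, 35.4, 203.3]
tcp_rot: [1.0, 0.0, 0.0, 0.0]
force: [0.3, -0.2, 0.4]
grip_width: 53.6
```

>>> carry_out:
  steps: [-0.25,0,0.2,0,0,-0.25,0,0.4,0,0,-0.25,0,0.6,0,0,-0.25,0,0.8,0,0,-0.25,0,1,0,0]

```text
clock: 27.85
tcp_pos: [363.0, -64.7, 202.6]
tcp_rot: [1.0, 0.0, 0.001, 0.0]
force: [0.4, 0.4, -0.9]
grip_width: 53.3
```

>>> carry_out:
  steps: [-0.25,0,0.2,0,0,-0.25,0,0.4,0,0,-0.25,0,0.6,0,0,-0.25,0,0.8,0,0,-0.25,0,1,0,0]

```text
clock: 28.35
tcp_pos: [363.0, -164.7, 202.6]
tcp_rot: [1.0, 0.0, 0.0, 0.0]
force: [-0.4, -0.0, -0.7]
grip_width: 53.6
```

```bash
python3 - <<'E'
from h import *
s=manip.sense();print(s["clock"],s["tcp_pos"])
for c,z in(("side",None),("top",None)):
    im=manip.read_camera(c); cv2.imwrite(f"pics/{c}_end.png",im[:,:,::-1])
    for l,z in(("rail_nose",10),("rail_tab",21),("rail_tail",5),("rail",3)):
        for x in manip.landmark_of(c,l)[:6]:
            w=onz(c,x["pixel"],z)
            if 370<w[0]<500 and -40<w[1]<240: print(c,l,np.round(x["pixel"],1),round(x["score"],2),w.round(0)[:2])
    g=im.mean(2); tr=[proj(c,[a,b,7]) for a in(385,482) for b in(-15,215)]; u=np.array(tr)
    x0,y0=u.min(0).astype(int);x1,y1=u.max(0).astype(int)
    m=(g[y0:y1,x0:x1]>110).astype(np.uint8); n,lab,st,ce=cv2.connectedComponentsWithStats(m)
    if n>1:
        i=1+st[1:,4].argmax(); rc=cv2.minAreaRect(np.argwhere(lab==i)[:,::-1].astype(np.float32)); q=cv2.boxPoints(rc)+[x0,y0]
        print(c,"blob",st[i,4],[onz(c,k,7).round(0)[:2].tolist() for k in q])
# bystanders moved? compare top before/after
a=cv2.imread("pics/top0.png").astype(int);b=cv2.imread("pics/top_end.png").astype(int)
d=(abs(a-b).sum(2)>120).astype(np.uint8); n,lab,st,ce=cv2.connectedComponentsWithStats(d)
print([st[i].tolist() for i in range(1,n) if st[i,4]>12])
E
```

```text
28.35 [ 362.97266542 -164.68357294  202.57479699]
side rail_nose [251.5 228.2] 0.88 [445. 179.]
side rail_tab [265.8 204.3] 0.73 [430.  44.]
side rail_tail [270.9 198.7] 0.73 [426. -19.]
side rail [263.1 217.4] 0.7 [425.  99.]
side blob 317 [[460.0, 193.0], [456.0, 25.0], [410.0, 48.0], [417.0, 212.0]]
top rail_nose [207.  205.6] 0.81 [438. 188.]
top rail_tab [245.6 203.8] 0.84 [443.  58.]
top rail_tail [263.3 204.2] 0.83 [443.  -2.]
top rail_tail [225.2 205.8] 0.48 [437. 127.]
top rail [235.4 206.5] 0.84 [435.  93.]
top blob 669 [[457.0, 199.0], [457.0, 3.0], [416.0, 3.0], [416.0, 199.0]]
[[272, 137, 33, 15, 377], [249, 141, 22, 13, 218], [246, 143, 2, 10, 13], [231, 189, 107, 133, 1267], [204, 200, 59, 13, 746], [329, 203, 42, 52, 820], [327, 242, 12, 3, 23], [199, 247, 313, 137, 18110], [237, 320, 4, 10, 21], [329, 325, 7, 18, 29], [249, 326, 17, 6, 46], [251, 341, 12, 13, 76]]
```

```bash
python3 -c "
from cell import manip; print(manip.job_done())"
```

```text
the job is handed in; nothing more can be done
None
```

The rail is lying in the middle of the black tray and the job is handed in, at about 28 s on the robot's clock. The judge gave no verdict, so what follows rests on my own checks.

**What I did:**
- I pressed the latch and the flap dropped open by itself.
- I pressed the tail down and pushed the rail out by its tab until it tipped and its nose rested on the bench, with the tail still in the bin.
- I gripped it near its centre of mass, drew it out and carried it to the tray.
- On the first lowering, the fingertips reached the tray floor (35 N on the wrist) while the tail was still about 15 mm up.
- I lifted it again, levelled it by resting its nose on the tray's end rim, and set it down in the middle. I then opened the fingers slowly with the bar about 5 mm above the tray floor, so it settled that last bit.

**Last checks:**
- **Position:** the top camera shows the rail's outline at x 416–457, y 3–199, centred at about (436, 101). The tray's centre is at about (434, 99). It lies lengthwise, and both cameras found the tab where it should be with the tab upward.
- **Disagreement:** the networks' points in the side view differ from the top view by up to about 18 mm, but they still put the rail lengthwise inside the tray.
- **Other items:** comparing the first and last top pictures shows changes beyond the bin and the tray. I put these down to the arm and its shadow, including one patch near the screwdriver, but did not check each item. The fingers never went low near any of them, and the gripper was well clear at the end.

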